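Turn the hot-plate up three clicks

TASK

The food is going cold: turn the hot-plate's heat up by exactly three clicks. With a fingertip from above, roll the wide thumbwheel at its control end, its top moving away from the red strip towards the heated plate, then take the finger away. Leave the narrow timer wheel, the bowl and the tub alone.

Things in the scene. Friction and masses are not known exactly. Their poses are not given: they have to be found in the camera images.
- hotplate: Low steel plate warmer on the worktop, fixed, 404 x 250 mm. Origin on the worktop under the middle of its control end; +x runs from there to the black heated plate (62 mm high, 56 to 336 mm along +x). A red strip closes the other end, at x = -62 mm. Two grey control blocks (110 mm along x, 78 wide, 66 high) at y = +65 and -65 mm hold the heat and timer wheels; which is where varies.
- heat_crown (a point): Top of the heat wheel (black, 80 mm diameter, 34 wide, ribbed), 94 mm above the worktop; axes as the hot-plate's. Axle level along y, 40 mm below. The wheel stands 28 mm out of its block. Its axle is sprung: yields down up to 7 mm, from about 3 N plus 1.2 N per mm. Pressed 3 to 5 mm, a closed fingertip sliding level along +x turns it like a rack: about 14 mm per click.
- heat_mark (a point): Middle of the white line across the heat wheel's rim; it turns with the wheel, 40 mm from the axle, and stands at the top at wheel angle 0. A short white index tick is fixed on the grey block beside each wheel's top.
- heat_wheel (a joint): Angle of the heat wheel, rad; grows as its top rolls along the hot-plate's +x, away from the red strip (hotter). It clicks every 20 degrees (0.349 rad, about 1.3 N at the rim) and, let go, settles on the nearest click (a multiple of 0.349). Starts on click -2, -1 or 0. End stops at -3 and 3.
- timer_mark (a point): A point on the rim of the timer wheel (turns with it, 30 mm from the axle). The wheel, the narrow one, is black, 60 mm in diameter, 12 wide, without a white line; its axle is 54 mm above the worktop and 130 mm to the side of the heat wheel's. It turns easily. Not to be turned.
- bowl: Loose steel bowl, 150 mm across, 60 tall, standing on the heated plate; origin at the centre of its underside. Leave alone.
- tub: Loose clear food tub with white lid, 160 x 120 x 85 mm, on the worktop to the left; origin at the centre of its underside. Leave alone.

How it is judged:
At the end, for the whole second after the job is handed in: The heat wheel rests, let go, three clicks (60 degrees, within 9) hotter than it started; the timer wheel has turned less than 11 degrees; bowl and tub are within 15 mm of where they stood (distance of heat_mark from where it was at the start of the episode between 0.0344 and 0.0453 m and value of joint heat_wheel above 0.17 rad and velocity of joint heat_wheel between -0.1 and 0.1 rad/s and distance of timer_mark from where it was at the start of the episode below 0.006 m and distance of each of bowl, tub from where it was at the start of the episode below 0.015 m); the robot touches nothing.
It fails at once if the timer wheel is turned (its rim by more than 6 mm) (distance of timer_mark from where it was at the start of the episode above 0.006 m).
It fails at once if the bowl is shifted by more than 15 mm (distance of bowl from where it was at the start of the episode above 0.015 m).
It fails at once if the tub is shifted by more than 15 mm (distance of tub from where it was at the start of the episode above 0.015 m).
It also fails if it takes over 32 s, if anything falls off the work surface, if the arm or the gripper's body presses on something with over 40 N, if the wrist force passes 120 N, or if a joint passes its speed limit or range.

ROBOT

A 6-joint arm with a two-finger parallel gripper is mounted at the origin on the work surface. World frame = base frame: x ahead of the robot, y to its left, z up, the work surface at z = 0. Lengths are in m, angles in rad, forces in N, time in s.
With the tool pointing down it reaches from about 0.35 to 0.8 m from the base axis. Payload 7.3 kg.
Tool frame: the origin (TCP) lies between the finger pads; the fingertips stand robot.nose_length ahead of it and the grasp point (between the pads) lies 6 mm ahead of it (robot.nose_length is the distance from the TCP to the fingertips, in m); z points along the fingers, y is the direction in which the jaws open and shut (so a half turn about z gives the same grasp; the last joint's range is limited). The gripper opens to 85 mm and grips with 20 to 120 N. Pads are 22 mm wide; open, the fingers measure 114 mm over their backs; the gripper's body (76 mm by 85 mm) begins 54 mm behind the grasp point. The pads swing forward as they close: fully open they stand 13 mm farther back than shut.
Start: joints at [0.996, 0.342, 1.524, -0, 1.275, -0.146], TCP at [0.218, 0.477, 0.256] pointing down, gripper open.
Joint ranges: [-2.53, 2.53], [-0.77, 2.02], [0.04, 2.7], [-1, 4.14], [0.28, 2.66], [-3.11, 3.11]. Speed limits (rad/s): [2.57, 2.57, 3.14, 3.14, 3.14, 3.14].

INTERFACE

Orientations are given as a unit quaternion [w, x, y, z].
In Python, from plant import robot gives the robot as it stands. The module is installed in compiled form; this text tells all that it offers.
- The arm moves only by the tool servo_tool, never from a script. Its argument "plan" is a list that holds one entry, the list of rows, each a list of 4 numbers: the shift along the world's x, y, z in mm, then the turn about the world's z in degrees. In form: [[[dx, dy, dz, turn], ...]]. A call has 1 to 20 rows; each row shifts and turns the commanded pose from where the row before left it; what a row does not reach is not made up. A row lasts 1/10 s, in which the tool goes at most 50 mm and 8.59 degrees, less where a joint would pass 70% of its speed; a pose out of reach is approached as far as the arm can. A call with a gripper value outside its range is refused whole. "grip" is the finger opening in mm, from 0 to 85.4, set as the call begins (left out, the last holds). The fingers move at their own pace and stop on an object; "newtons" is the grip in N (left out, the last holds). Time passes only in rows, so rows that do not move let the fingers close. It gives the time, the measured TCP pose, the force and the opening at its end, in the units of the state.
- robot.get_state(): the state, without advancing time (a new reading comes with each control period).
- robot.camera(name): name is "scene" or "top"; returns the picture (420x560x3 uint8, blue, green, red); there is no depth.
- robot.camera_info(name): a dict with "intrinsics" (3x3 intrinsics, pixels), "extrinsics" (4x4, takes a point from camera to world coordinates). Camera axes: x right, y down, z forward; pixel columns grow to the right and rows downward; lengths in m; the calibration is good to about 2 mm. A picture is of the moment at which its call begins. camera_info takes no time and is no camera call.
- robot.sign_off(): hands the job in, once; it reports no verdict.
The state is a dict: "time": time; "joints": joint angles; "joint_velocities": joint speeds; "effort": joint torques, N m; "eef_pos": TCP position; "tcp_rot": TCP orientation; "wrist_force": force on the tool from outside, world axes, zero at the start; "moment": the same for the moment, N m; "opening": finger opening in m.
Only numpy, scipy, OpenCV 4.12 (cv2) and the standard library are available. Lean on these libraries where they do the work, as an engineer would, in place of code of your own. Each camera call takes 0.05 s, during which the arm holds its last target. There are 200 camera calls.

## Working session

There is one attempt and no reset: what is moved stays moved. The work goes in short steps, Python scripts to look and compute and a tool call to move; the robot and the scene stay as the last step left them, time stands still between calls to the robot, and variables do not carry over. Pictures are saved under pics/ and viewed, about 8 in all and at most 12, crops included, and the job is handed in when it is done.

Besides the shell and the picture viewer there is one more tool, called after "Request:" in YAML: its name, and indented under it one key for each argument. servo_tool: Moves the arm, as the interface text tells. Its arguments: {"type":"object","properties":{"plan":{"type":"array","items":{"type":"array","items":{"type":"array","items":{"type":"number"}}}},"grip":{"type":"number"},"newtons":{"type":"number"}},"required":["plan"]}

```bash
mkdir -p pics; python3 - <<'E'
from plant import robot
import cv2,numpy as np
np.set_printoptions(precision=4,suppress=True)
for n in("scene","top"):
    cv2.imwrite(f"pics/{n}0.png",robot.camera(n)); i=robot.camera_info(n); print(n,i["intrinsics"],i["extrinsics"])
s=robot.get_state(); print(s,robot.nose_length)
E
```

```text
scene [[520.1757   0.     280.9921]
 [  0.     520.1757 209.3333]
 [  0.       0.       1.    ]] [[-0.545   0.5664 -0.6182  1.2283]
 [ 0.8383  0.3558 -0.4132  0.6014]
 [-0.0141 -0.7434 -0.6687  0.7359]
 [ 0.      0.      0.      1.    ]]
top [[431.6276   0.     283.9753]
 [  0.     431.6276 207.1354]
 [  0.       0.       1.    ]] [[-0.0208 -0.984   0.1769  0.4655]
 [-0.9998  0.0212  0.0004  0.1872]
 [-0.0041 -0.1769 -0.9842  1.0357]
 [ 0.      0.      0.      1.    ]]
{'time': 0.1, 'joints': array([ 0.996 ,  0.3426,  1.5249, -0.    ,  1.2754, -0.146 ]), 'joint_velocities': array([ 0.0017, -0.0006, -0.0012, -0.0001,  0.0014, -0.0007]), 'effort': array([  0.002 , -43.4449, -24.6491,  -0.    ,   0.0046,  -0.0001]), 'eef_pos': array([0.2181, 0.4772, 0.2557]), 'tcp_rot': array([-0.0002,  0.2127,  0.9771, -0.0006]), 'wrist_force': array([-0.4573, -0.5131,  0.5963]), 'moment': array([-0.0188,  0.0048,  0.0424]), 'opening': 0.08555403127187935} 0.025
```

View pics/scene0.png

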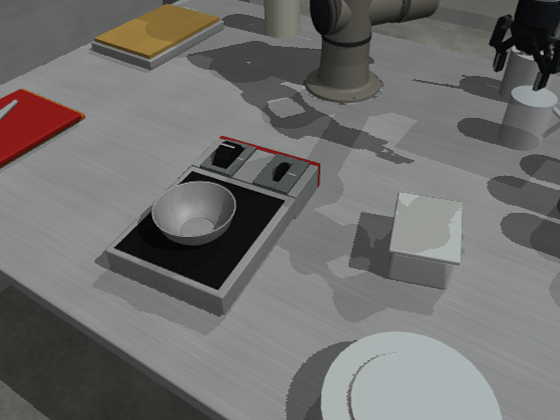

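View pics/top0.png

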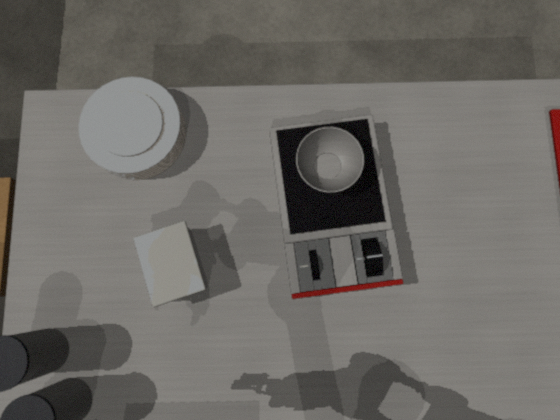

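The scene picture shows the red strip towards the robot, the bowl at about (195,212) and the tub at (428,240). In the top picture the heat wheel, with its white line, is at (373,257). The timer is at (315,265), and the plate runs away from the robot.

```bash
cat > h.py <<'E'
import cv2,numpy as np
from plant import robot
np.set_printoptions(precision=4,suppress=True)
def cast(n,uv,z):
    i=robot.camera_info(n);K,E=i["intrinsics"],i["extrinsics"]
    d=E[:3,:3]@np.linalg.inv(K)@np.array([*uv,1.]);o=E[:3,3]
    return o+d*(z-o[2])/d[2]
def proj(n,p):
    i=robot.camera_info(n);E=np.linalg.inv(i["extrinsics"]);q=i["intrinsics"]@(E[:3,:3]@p+E[:3,3]);return q[:2]/q[2]
def crop(n,img,box,k,name):
    a,b,c,d=box;cv2.imwrite(name,cv2.resize(img[b:d,a:c],None,fx=k,fy=k,interpolation=cv2.INTER_CUBIC))
E
python3 - <<'E'
from h import *
t=cv2.imread("pics/top0.png");s=cv2.imread("pics/scene0.png")
g=t.max(2)
m=((g<30)*255).astype(np.uint8); m[:, :265]=0; m[:,410:]=0; m[:100]=0;m[300:]=0
cs,_=cv2.findContours(m,cv2.RETR_EXTERNAL,cv2.CHAIN_APPROX_NONE)
for c in sorted(cs,key=cv2.contourArea)[-4:]:
    r=cv2.minAreaRect(c);print(cv2.contourArea(c),r)
    if cv2.contourArea(c)>3000:
        b=cv2.boxPoints(r);w=np.array([cast("top",p,.062) for p in b]);print(w);print(np.linalg.norm(np.diff(w,axis=0),axis=1),w.mean(0))
r=((t[:,:,2]>100)&(t[:,:,1]<60)).astype(np.uint8); r[:,:260]=0;r[:,420:]=0
R=cv2.minAreaRect(cv2.findNonZero(r));print("red",R);[print(cast("top",p,.06)) for p in cv2.boxPoints(R)]
a=np.vstack([cv2.resize(t[225:300,280:410],None,fx=5,fy=5,interpolation=2)[:, :650],cv2.resize(s[130:200,190:320],None,fx=5,fy=5,interpolation=2)[:225]])
cv2.imwrite("pics/c1.png",a[:600])
E
```

```text
174.5 ((314.2689514160156, 264.45965576171875), (28.9758358001709, 7.318129062652588), 81.46923065185547)
504.5 ((372.4999694824219, 256.5), (37.31856155395508, 18.2482852935791), 80.53767395019531)
9290.5 ((330.30511474609375, 175.6874542236328), (103.25848388671875, 93.86981964111328), 82.27816772460938)
[[ 0.8244  0.2006  0.062 ]
 [ 0.8509 -0.0212  0.062 ]
 [ 0.6046 -0.039   0.062 ]
 [ 0.5803  0.1735  0.062 ]]
[0.2233 0.2469 0.2138] [0.715  0.0785 0.062 ]
red ((347.02874755859375, 288.7056579589844), (4.834714412689209, 111.29427337646484), 82.04248046875)
[0.4449 0.1747 0.06  ]
[ 0.4735 -0.0716  0.06  ]
[ 0.463  -0.0723  0.06  ]
[0.4345 0.1735 0.06  ]
```

View pics/c1.png

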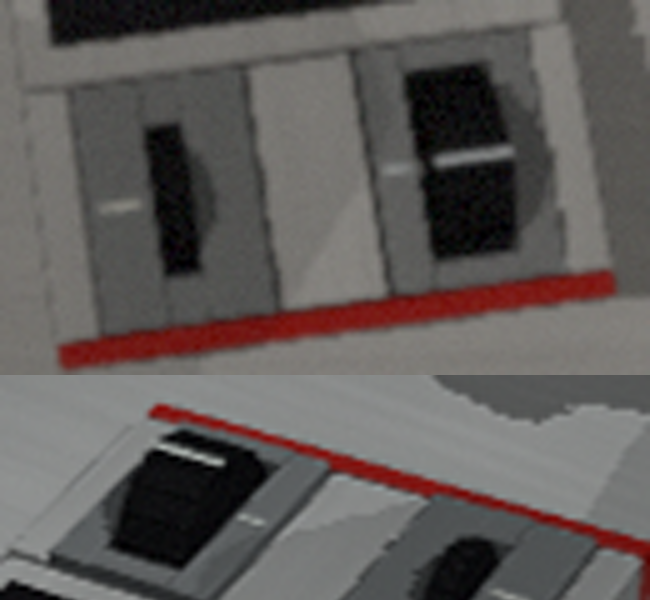

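The crop shows the heat line at top-view pixels (366.4,257)–(382.8,255.4), with its tick at (359.4,258.8). The timer tick is at (304,266.4). In the scene view the heat tick is at (240,158.8) and the line runs (222,144.4)–(234.4,147.6).

```bash
python3 - <<'E'
from h import *
from scipy.optimize import least_squares
th=cast("top",(359.4,258.8),.066);tt=cast("top",(304,266.4),.066);ts=cast("scene",(240,158.8),.066)
print("ticks",th,tt,ts, np.linalg.norm(th-tt))
# line: triangulate mid
a=proj
lt=[(366.4,257),(382.8,255.4)];ls=[(222,144.4),(234.4,147.6)]
mt=np.mean(lt,0);ms=np.mean(ls,0)
r=least_squares(lambda p:np.r_[proj("top",p)-mt,proj("scene",p)-ms],[.5,0,.09]);print("mid",r.x,r.fun)
y=th-tt;y=-y/np.linalg.norm(y);print("yaw ticks",np.degrees(np.arctan2(-y[0],y[1])))
for yaw in np.radians([6.0,6.65,7.5]):
  X=np.array([np.cos(yaw),np.sin(yaw),0]);Y=np.array([-X[1],X[0],0])
  R=np.array([.454,.051,0]);
  H=R+X*.062-Y*.065;print(np.degrees(yaw),"crown",H,"rel tick",(th-H)@X,(th-H)@Y,"mid rel",(r.x-H)@X,(r.x-H)@Y)
  # ray of line mid meet cylinder
for n,p in(("top",mt),("scene",ms)):
  for z in(.094,.090,.085,.08): print(n,z,[(cast(n,p,z)-H)@v for v in(X,Y)])
# block and wheel outlines: wheel corner crop px
for c in[(408,72),(488,65),(435,258),(517,248)]:
  p=cast("top",(280+c[0]/5,225+c[1]/5),.066);print("wheel corner @66",(p-H)@X,(p-H)@Y)
E
```

```text
ticks [0.519  0.0216 0.066 ] [0.5048 0.1457 0.066 ] [0.5192 0.0234 0.066 ] 0.12495975811391265
mid [ 0.5217 -0.0063  0.0903] [-0.6083  0.4273 -0.7255 -0.1064]
yaw ticks 6.538151622115257
6.000000000000001 crown [ 0.5225 -0.0072  0.    ] rel tick -0.0004409259692109698 0.028950111801081313 mid rel -0.0006731966566855588 0.0009733545644143209
6.65 crown [ 0.5231 -0.0064  0.    ] rel tick -0.0008538515157627424 0.02825408103984469 mid rel -0.0014034866918195901 0.0002817590710681327
7.499999999999999 crown [ 0.524  -0.0054  0.    ] rel tick -0.0014056967862969424 0.027351036498616556 mid rel -0.0023702340084141714 -0.0006100536643010761
top 0.094 [np.float64(-0.001780339760991113), np.float64(-0.00131580283209336)]
top 0.09 [np.float64(-0.0016484769865369707), np.float64(-0.002164475232298078)]
top 0.085 [np.float64(-0.0014836485184691812), np.float64(-0.0032253157325539757)]
top 0.08 [np.float64(-0.0013188200504013988), np.float64(-0.004286156232809929)]
scene 0.094 [np.float64(0.0017555503211019489), np.float64(0.003900184614608686)]
scene 0.09 [np.float64(-0.0030788282794207596), np.float64(0.0007485530827565159)]
scene 0.085 [np.float64(-0.009121801530074183), np.float64(-0.003190986332058552)]
scene 0.08 [np.float64(-0.015164774780727619), np.float64(-0.00713052574687373)]
wheel corner @66 0.04057343518871223 0.014571404368513188
wheel corner @66 0.03822708944364742 -0.021590393834415772
wheel corner @66 -0.04256618002212928 0.017838045726457568
wheel corner @66 -0.04375382653415005 -0.018904128010175686
```

The white line stands at the top, so the wheel starts on click 0. Two views put the crown at about (0.5225, -0.007, 0.094), with yaw about 6.6°. I'm approaching 22 mm before the crown with the fingers closed.

Request:
servo_tool:
  plan:
    - [[18.8,-32.4,0,-4],[18.8,-32.4,0,-4],[18.8,-32.4,0,-4],[18.8,-32.4,0,-4],[18.8,-32.4,0,-4],[18.8,-32.4,0,-4],[18.8,-32.4,0,-4],[18.8,-32.4,0,-4],[18.8,-32.4,0,-4],[18.8,-32.4,0,-4],[18.8,-32.4,0,-4],[18.8,-32.4,0,-4],[18.8,-32.4,0,-4],[18.8,-32.4,0,-4],[18.8,-32.4,0,-3],[0,0,-30,0],[0,0,-30,0],[0,0,-30,0],[0,0,0,0],[0,0,0,0]]
  grip: 0
  newtons: 40

```text
time: 2.1
eef_pos: [0.5003, -0.0085, 0.1666]
tcp_rot: [-0.0, 0.666, 0.746, -0.0]
wrist_force: [0.6, -0.2, 0.4]
opening: 0.0003
```

```bash
python3 - <<'E'
from h import *
t=robot.camera("top");s=robot.camera("scene")
a=cv2.resize(t[190:310,270:420],None,fx=4,fy=4,interpolation=2);b=cv2.resize(s[70:220,170:330],None,fx=4,fy=4,interpolation=2)
cv2.imwrite("pics/c2.png",cv2.resize(s[50:230,150:350],None,fx=4,fy=3.3,interpolation=2))
cv2.imwrite("pics/t2.png",a)
x=robot.get_state();print(x["time"],x["eef_pos"],x["tcp_rot"],x["wrist_force"],x["opening"])
E
```

```text
2.2 [ 0.5012 -0.0085  0.1679] [0.0011 0.6662 0.7457 0.0007] [ 0.2408 -0.6696  0.2664] -9.571918858038888e-05
```

View pics/c2.png

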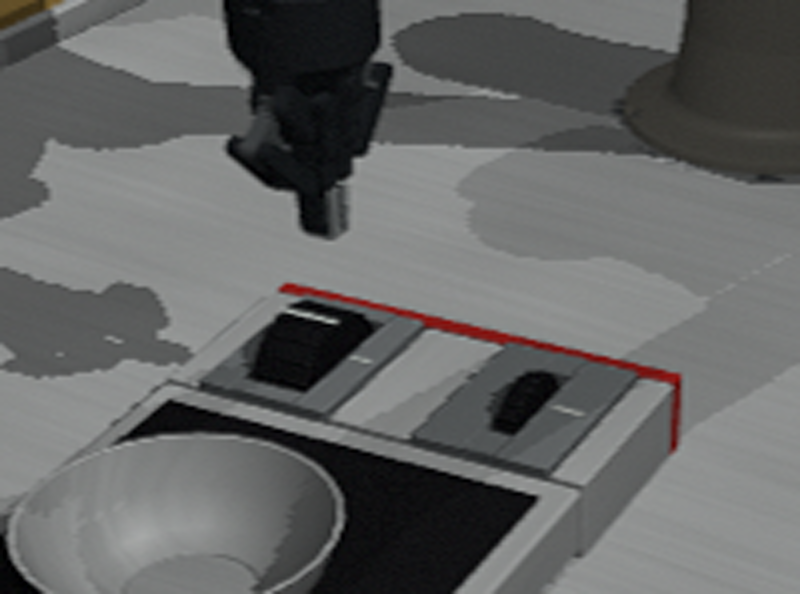

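The closed fingertip is in front of the heat wheel, in line with it. I'm lowering it to press level, then doing the first stroke.

Request:
servo_tool:
  plan:
    - [[0,0,-20,0],[0,0,-20,0],[0,0,-12,0],[0,0,0,0],[0,0,0,0],[3,0.35,0,0],[3,0.35,0,0],[3,0.35,0,0],[3,0.35,0,0],[3,0.35,0,0],[3,0.35,0,0],[0,0,0,0]]

```text
time: 3.4
eef_pos: [0.5195, -0.0064, 0.1152]
tcp_rot: [0.001, 0.666, 0.746, 0.001]
wrist_force: [-1.3, -0.5, 7.6]
opening: 0.0005
```

Request:
servo_tool:
  plan:
    - [[3,0.35,0,0],[3,0.35,0,0],[3,0.35,0,0],[3,0.35,0,0],[3,0.35,0,0],[0,0,0,0]]

```text
time: 4.0
eef_pos: [0.5351, -0.0047, 0.1153]
tcp_rot: [0.002, 0.666, 0.746, 0.001]
wrist_force: [-0.4, -0.4, 5.9]
opening: -0.0001
```

Request:
servo_tool:
  plan:
    - [[0,0,20,0],[0,0,20,0],[-25,-3,20,0],[-50,-6,20,0],[-50,-6,0,0],[0,0,0,0],[0,0,0,0]]

```text
time: 4.7
eef_pos: [0.4124, -0.0192, 0.1933]
tcp_rot: [0.001, 0.667, 0.745, 0.001]
wrist_force: [0.5, -0.4, 0.8]
opening: -0.0
```

```bash
python3 - <<'E'
from h import *
t=robot.camera("top");s=robot.camera("scene")
cv2.imwrite("pics/c3.png",np.vstack([cv2.resize(t[225:300,280:410],None,fx=4,fy=4,interpolation=2),cv2.resize(s[130:200,190:320],None,fx=4,fy=4,interpolation=2)]))
E
```

```text
(no output)
```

View pics/c3.png

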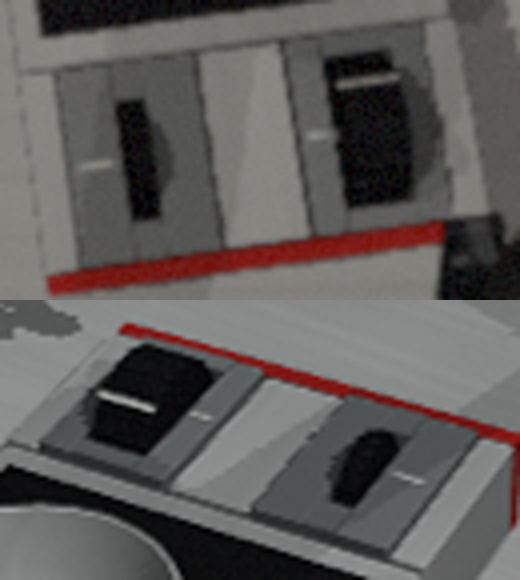

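```bash
python3 - <<'E'
from h import *
from scipy.optimize import least_squares
m,s=(372,245),(221.75,155.25)
r=least_squares(lambda p:np.r_[proj("top",p)-m,proj("scene",p)-s],[.55,0,.09]);print(r.x,r.fun)
X=np.array([.9933,.1155,0]);d=(r.x-[.5225,-.007,.054]);print(d@X,d[2],np.degrees(np.arctan2(d@X,d[2])))
E
```

```text
[ 0.5472 -0.0041  0.0823] [-0.3823  0.2715 -0.4466 -0.0679]
0.024866427002448923 0.028333135133955113 41.271636427678935
```

The mark is at 41°, so the wheel is on click 2 of 3 with one more to go. The second stroke is short, about 17 mm.

Request:
servo_tool:
  plan:
    - [[34,3.8,0,0],[34,3.8,0,0],[34,3.8,0,0],[0,0,-25,0],[0,0,-25,0],[0,0,-20,0],[0,0,-8,0],[0,0,0,0],[3,0.35,0,0],[3,0.35,0,0],[3,0.35,0,0],[3,0.35,0,0],[3,0.35,0,0],[2,0.2,0,0],[0,0,0,0]]

```text
time: 6.3
eef_pos: [0.5333, -0.0056, 0.1156]
tcp_rot: [0.001, 0.666, 0.746, 0.001]
wrist_force: [-0.5, 1.9, 6.2]
opening: 0.0001
```

Request:
servo_tool:
  plan:
    - [[0,0,20,0],[0,0,20,0],[-25,-3,20,0],[-50,-6,20,0],[-50,-6,0,0],[0,0,0,0],[0,0,0,0]]

```text
time: 7.0
eef_pos: [0.4108, -0.0205, 0.1938]
tcp_rot: [0.001, 0.667, 0.745, 0.0]
wrist_force: [0.7, 0.5, 0.2]
opening: -0.0003
```

```bash
python3 - <<'E'
from h import *
t=robot.camera("top");s=robot.camera("scene");cv2.imwrite("pics/top4.png",t);cv2.imwrite("pics/scene4.png",s)
cv2.imwrite("pics/c4.png",np.vstack([cv2.resize(t[225:300,280:410],None,fx=4,fy=4,interpolation=2),cv2.resize(s[130:200,190:320],None,fx=4,fy=4,interpolation=2)]))
E
```

```text
(no output)
```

View pics/c4.png

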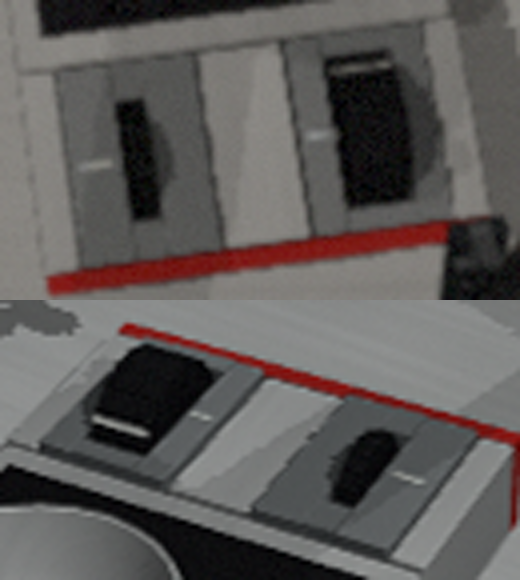

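The line has moved on to about (361,69) in the top crop and (121,427) in the scene crop. The timer looks unchanged. I'll check the angle and hand in if it is right.

```bash
python3 - <<'E'
from h import *
from scipy.optimize import least_squares
m,s=(280+361/4,225+69/4),(190+121/4,130+127/4)
r=least_squares(lambda p:np.r_[proj("top",p)-m,proj("scene",p)-s],[.55,0,.09])
X=np.array([.9933,.1155,0]);d=(r.x-[.5225,-.007,.054]);a=np.degrees(np.arctan2(d@X,d[2]));print(r.x,r.fun,a)
for n in("top","scene"):
  A,B=cv2.imread(f"pics/{n}0.png",0),cv2.imread(f"pics/{n}4.png",0)
  for nm,b in({"top":{"bowl":(290,120,370,200),"tub":(130,215,210,310),"timer":(295,240,330,290)},"scene":{"bowl":(145,175,240,250),"tub":(380,185,470,290),"timer":(265,155,305,190)}}[n]).items():
    c=lambda I:np.float32(I[b[1]:b[3],b[0]:b[2]]);print(n,nm,cv2.phaseCorrelate(c(A),c(B)))
if 53<a<68: robot.sign_off();print("signed off")
E
```

```text
[ 0.5547 -0.0033  0.0701] [-0.249   0.177  -0.2878 -0.0439] 63.54703443672258
top bowl ((-0.045160883258120066, 0.003923895916734921), 0.9931762817502022)
top tub ((0.042417884860093125, -0.018190259323617397), 0.8959333611031374)
top timer ((0.10833334735186995, -0.009357210759613821), 0.9709954839282565)
scene bowl ((-0.03113449267093671, 0.5329256530213868), 0.9372775350676642)
scene tub ((0.1258604724215786, -0.04726890959426555), 0.7437208754535565)
scene timer ((-0.09499401780162486, 0.04295702078331942), 0.9887755574451552)
the job is handed in; nothing more can be done
signed off
```

I turned the heat wheel up three clicks, from click 0 to click 3, with two pressed fingertip strokes. The contact force was about 6–8 N. I then pulled the finger clear and handed the job in at about 7 s of the 32 s allowed.

- **Heat wheel:** the white mark started at the top (click 0). It measured 41° after the first stroke, which is click 2. It measured 63.5° after the second, which is click 3 (60°) within measuring error.
- **Timer, bowl and tub:** before-and-after pictures show shifts of about 0.1 pixel or less. The one exception is 0.5 pixel for the bowl in the scene view, which the top view does not confirm (0.05 pixel). The timer wheel has no mark, so I checked it only by its unchanged picture.
- **Finger:** wrist force had returned to about zero before hand-in, so the robot was touching nothing.

No check failed. The hand-in gives no verdict.

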